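Clamp the oil bottle and snap its cap on

ROBOT

A 6-joint arm with a two-finger parallel gripper is mounted at the origin on a cart in front of the work surface, level with it; the furniture and walls round the work are solid. World frame = base frame: x ahead of the robot, y to its left, z up, the work surface at z = 0. Lengths are in m, angles in rad, forces in N, time in s.
With the tool pointing down it reaches from about 0.325 to 0.925 m from the base axis. Payload 3.1 kg.
Tool frame: the origin (TCP) lies at the very end of the fingers, on their centre line; the grasp point (between the pads) lies 19 mm behind it; z points along the fingers, y is the line along which they close (so a half turn about z gives the same grasp; the last joint's range is limited). The gripper opens to 85 mm and grips with 20 to 120 N. Pads are 22 mm wide; open, the fingers measure 114 mm over their backs; the gripper's body (76 mm by 85 mm) begins 54 mm behind the grasp point. The pads swing forward as they close: fully open they stand 13 mm farther back than shut.
Start: joints at [1.092, 0.217, 1.613, -0, 1.311, -0.112], TCP at [0.224, 0.583, 0.231] pointing down, gripper open.
Joint ranges: [-2.75, 2.75], [-0.78, 2.1], [0.31, 2.55], [-1.13, 4.27], [0.13, 2.63], [-2.58, 2.58]. Speed limits (rad/s): [2.79, 2.79, 3.14, 3.14, 3.14, 3.14].

INTERFACE

Orientations are given as a rotation vector (axis times angle).
In Python, from workcell import env gives the robot as it stands. The module is installed in compiled form; this text tells all that it offers.
- The arm moves only by the tool send_rows, never from a script. Its argument "rows" is a list of rows, each a list of 7 numbers: the finger opening in mm, from 0 to 85.4, then the shift along the tool's x, y, z in mm, then the turn, a rotation vector about the tool's x, y, z in degrees. In form: [[hand, tx, ty, tz, rx, ry, rz], ...]. A call has 1 to 8 rows; each row is the pose to reach, as a shift and turn from the pose commanded when the call began, along the tool's axes at that moment; what a row does not reach only later rows make up. A row lasts 1/10 s, in which the tool goes at most 50 mm and 8.59 degrees, less where a joint would pass 70% of its speed; a pose out of reach is approached as far as the arm can. A call with a gripper value outside its range is refused whole. The fingers move at their own pace and stop on an object; "grip_force" is the grip in N (left out, the last holds). Time passes only in rows, so rows that repeat a pose let the fingers close. It gives the time, the measured TCP pose, the force, the opening and the grip force at its end, in the units of the state.
- env.observe(): the state, without advancing time (a new reading comes with each control period).
- env.camera(name): name is "scene" or "top" or "wrist"; returns the picture (400x640x3 uint8, blue, green, red); there is no depth.
- env.camera_params(name): a dict with "K" (3x3 intrinsics, pixels), "k1" (the pictures are not rectified: a ray, as slopes to the right and down, at radius r is drawn at 1 + k1 r^2 times it, then the intrinsics apply), "world_from_camera" (4x4, takes a point from camera to world coordinates). Camera axes: x right, y down, z forward; pixel columns grow to the right and rows downward; lengths in m; the calibration is good to about 2 mm. A picture is of the moment at which its call begins: read the wrist's pose just before it. camera_params takes no time and is no camera call; for the wrist camera it gives the pose at the moment of the call.
- env.sign_off(): hands the job in; it is judged then, once.
The state is a dict: "t": time; "qpos": joint angles; "joint_vel": joint speeds; "effort": joint torques, N m; "tcp_pos": TCP position; "orientation": TCP orientation; "contact_force": force on the tool from outside, world axes, zero at the start; "wrist_torque": the same for the moment, N m; "finger_gap": opening from 0.0 (shut) to 1.0 (fully open); "grip_force": force on a finger pad.
Only numpy, scipy, OpenCV 4.12 (cv2) and the standard library are available. Lean on these libraries where they do the work, as an engineer would, in place of code of your own. Each camera call takes 0.05 s, during which the arm holds its last target. There are 200 camera calls.

TASK

Turn the crank of the bottle clamp clockwise, seen from above, until it comes to its stop, so that the loose oil bottle is held tight in the V jaw. Then take the snap cap, press it straight down onto the bottle's neck until it clicks over the bead, and keep pressing after the click with about 10 N so that the seal ring stays squeezed. Finish while still holding the cap pressed down like that, with the bottle still clamped and the things round about left where they stand.

Things in the scene. Friction and masses are not known exactly. Their poses are not given: they have to be found in the camera images.
- clamp: Grey bottle clamp fixed to the worktop: bed 96 x 270 mm, top of the bed 20 mm above the worktop. Origin on the worktop under the centre of the bed; its y axis runs along the bed from the gear housing (66 mm cube-like block, on the -y half, crank on top) to the steel V jaw (on the +y half, 64 mm high), z up. It stands turned up to 0.4 rad either way.
- v_seat (a point): About where (to 4 mm) the centre of the bottle's underside comes to rest when clamped in the V jaw: on the bed, 65 mm along +y from the clamp's origin, 20 mm above the worktop. Axes as the clamp's.
- clamp_pad: Black rubber pad of the moving jaw, 56 mm wide, 8 mm thick, 38 mm high. Origin at the middle of its lower part; it slides along the clamp's +y toward the V jaw, 4.2 mm per radian of the crank. It rides on springs (1.5 N/mm): after it meets the seated bottle it gives way and its force grows until the crank's stop, to 10 to 14 N.
- crank (a joint): Turn of the crank in rad: grows clockwise seen from above. It starts between 0 and 0.8 and has a stop at 6.28 (one whole turn from zero). At 0 the crank arm points along the clamp's +x. Pad seats the bottle at about 4.5, tight from about 5.6 on. It has friction of 0.12 N m and stays where it is left.
- crank_axis (a point): Point on the crank's vertical axis, at the height of the middle of the grip: 85 mm along -y from the clamp's origin, 113 mm above the worktop.
- grip_point (a point): On the crank's black upright grip, 18 mm thick and 34 mm high (its foot 97 mm, its top 131 mm above the worktop), 45 mm from the crank's axis. The point lies on the grip's centre line, 115 mm above the worktop. The grip spins freely on its pin, so it can be held by the sides from above and led round the circle without turning the hand.
- bottle: Squat white oil bottle, loose, on the bed between pad and V jaw, 2 to 12 mm short of its seat, about 0.35 kg. Body 52 mm in diameter; origin at the centre of its underside, z up. Shoulder at 56 mm; neck 18 mm in diameter with a bead 22 mm in diameter at 73.5 mm, above it a cone that narrows to 12 mm at the top, 83 mm above the origin.
- seal (a joint): Squeeze of the black rubber seal ring (35 mm in diameter, its top 63 mm above the bottle's origin when free) in m: 0 free, 0.006 fully down. It springs back with 2.5 N/mm, so 10 N squeezes it by 4 mm.
- cap: Grey ribbed snap cap, loose, standing mouth down on the worktop at the right of the clamp: 34 mm in diameter (36 over the ribs), 48 mm high, about 0.09 kg. Origin at the centre of its mouth (underside), z up. Bore 26 mm wide and 28 mm deep, solid above; four sprung catches inside, 8 mm above the mouth. Can be gripped by its sides from above.
- bead (a point): Centre of the bead on the bottle's neck, 73.5 mm above the bottle's origin. Going down, the cap's catches ride on the cone with a force that grows to about 6 to 11 N and jump over the bead when the cap's mouth is about 65 mm above the bottle's origin; then the force drops to nearly nothing, and 2 mm lower the mouth meets the seal ring.
- salt_shaker: White salt shaker, 44 mm in diameter, 90 mm high, loose bystander; origin under its centre.
- small_tin: Small food tin, 57 mm in diameter, 72 mm high, loose bystander; origin under its centre.
- tape_roll: Roll of tape lying flat, 98 mm in diameter, 25 mm high, loose bystander; origin under its centre.
There are look-alikes about, which are no part of the job. Of the things that look like the cap, take the one that is farthest to the robot's right at the start.

How it is judged:
By the outcome, as a careful person would: the job done as asked, in the order asked, and still so for the second after the job is handed in, while the arm keeps its last pose, push and grip.
It also fails if it takes over 72 s, if anything falls off the work surface, if the arm or the gripper's body presses on something with over 40 N, if the wrist force passes 120 N, or if a joint passes its speed limit or range.

## Working session

There is one attempt and no reset: what is moved stays moved. The work goes in short steps, Python scripts to look and compute and a tool call to move; the robot and the scene stay as the last step left them, time stands still between calls to the robot, and variables do not carry over. Pictures are saved under pics/ and viewed, at most 10 in all, crops included, and the job is handed in when it is done.

Besides the shell and the picture viewer there is one more tool, called after "Emit:" by a JSON object that holds its "op" and its "data", one argument or row to a line. send_rows: Moves the arm, as the interface text tells. Its arguments: {"type":"object","properties":{"rows":{"type":"array","items":{"type":"array","items":{"type":"number"}}},"grip_force":{"type":"number"}},"required":["rows"]}

```bash
mkdir -p pics
cat > h.py <<'E'
import numpy as np, cv2, json
from workcell import env
from scipy.spatial.transform import Rotation as R
def snap(n,f):
    P=env.camera_params(n); im=env.camera(n); cv2.imwrite(f'pics/{f}.png',im)
    json.dump({k:np.asarray(v).tolist() for k,v in P.items()},open(f'pics/{f}.json','w')); return im
def par(f):
    P=json.load(open(f'pics/{f}.json')); return np.array(P['K']),float(P['k1']),np.array(P['world_from_camera'])
def ray(f,u,v):
    K,k1,T=par(f); d=cv2.undistortPoints(np.array([[[u,v]]],float),K,np.array([k1,0,0,0.]))[0,0]
    d=T[:3,:3]@np.r_[d,1]; return T[:3,3],d/np.linalg.norm(d)
def atz(f,u,v,z):
    o,d=ray(f,u,v); return o+d*(z-o[2])/d[2]
def tri(*obs):
    A=0;b=0
    for f,u,v in obs:
        o,d=ray(f,u,v);M=np.eye(3)-np.outer(d,d);A=A+M;b=b+M@o
    x=np.linalg.solve(A,b); return x,[round(1000*np.linalg.norm((np.eye(3)-np.outer(d,d))@(x-o)),1) for o,d in [ray(*q) for q in obs]]
def proj(f,p):
    K,k1,T=par(f); q=np.linalg.inv(T)@np.r_[p,1]; 
    return cv2.projectPoints(q[None,:3],np.zeros(3),np.zeros(3),K,np.array([k1,0,0,0.]))[0][0,0]
def totool(dw):  # world shift (m) -> tool mm
    s=env.observe(); return np.round(1000*R.from_rotvec(s['orientation']).inv().apply(dw),1)
E
python3 - <<'E'
from h import *
np.set_printoptions(precision=3,suppress=True)
snap('top','top0');snap('scene','sc0')
s=env.observe();print(s)
for n in('top','scene','wrist'):
  p=env.camera_params(n);print(n,p['K'],p['k1'],p['world_from_camera'])
print(R.from_rotvec(s['orientation']).as_matrix())
E
```

```text
{'t': 0.1, 'qpos': array([ 1.092,  0.218,  1.615,  0.   ,  1.311, -0.112]), 'joint_vel': array([-0.   , -0.003, -0.007,  0.   , -0.001, -0.   ]), 'effort': array([ -0.001, -39.808, -30.497,  -0.   ,   0.004,   0.   ]), 'tcp_pos': array([0.224, 0.583, 0.23 ]), 'orientation': array([-0.573, -3.088,  0.003]), 'contact_force': array([-0.437,  0.197, -0.358]), 'wrist_torque': array([0.072, 0.008, 0.037]), 'grip_force': 0.0, 'finger_gap': 1.0000536041100572}
top [[471.308   0.    316.437]
 [  0.    471.308 200.81 ]
 [  0.      0.      1.   ]] 0.018320288686136155 [[-0.172 -0.868  0.466 -0.213]
 [-0.985  0.151 -0.083  0.136]
 [ 0.002 -0.473 -0.881  1.492]
 [ 0.     0.     0.     1.   ]]
scene [[435.502   0.    323.218]
 [  0.    435.502 203.77 ]
 [  0.      0.      1.   ]] 0.001452175411023937 [[ 0.753 -0.477  0.454 -0.014]
 [-0.658 -0.552  0.512 -0.577]
 [ 0.006 -0.684 -0.729  0.922]
 [ 0.     0.     0.     1.   ]]
wrist [[301.936   0.    313.998]
 [  0.    301.936 194.754]
 [  0.      0.      1.   ]] -0.05052956146439341 [[ 0.358  0.882  0.307  0.144]
 [ 0.934 -0.337 -0.12   0.613]
 [-0.002  0.329 -0.944  0.371]
 [ 0.     0.     0.     1.   ]]
[[-0.933  0.359 -0.001]
 [ 0.359  0.933 -0.002]
 [ 0.    -0.002 -1.   ]]
```

View pics/top0.png

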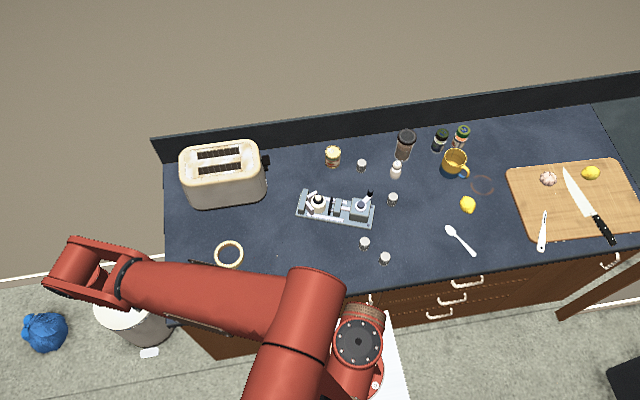

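View pics/sc0.png

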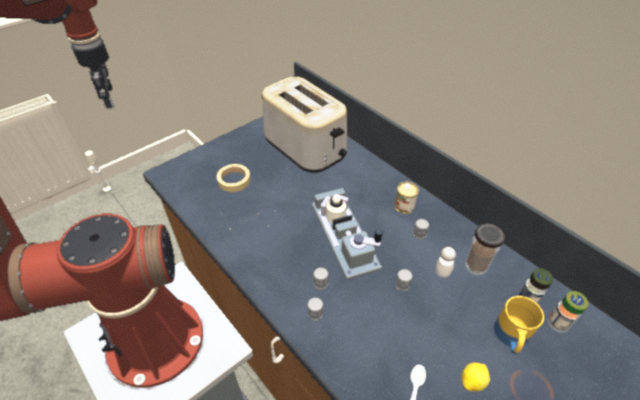

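The top view shows the clamp from (298,205) to (375,215), with the crank grip at about (370,193). The cap candidates are at (361,165), (392,199), (364,243) and (384,258). The scene view matches. Next I'll enlarge both.

Run:
```python
from h import *
np.set_printoptions(precision=3,suppress=True)
a=cv2.imread('pics/top0.png')[180:270,290:410];b=cv2.imread('pics/sc0.png')[185:325,300:430]
a=cv2.resize(a,None,fx=4,fy=4,interpolation=3);b=cv2.resize(b,None,fx=4,fy=4,interpolation=3)
cv2.imwrite('pics/c1.png',cv2.copyMakeBorder(a[:,:],0,0,0,0,0));
c=np.zeros((560,780,3),np.uint8);c[:270,:360]=cv2.resize(a,(360,270));c[:,260:780][:, :]=0
cv2.imwrite('pics/c2.png',b)
for n,t,sx in [('back',(361,165),(421,228)),('mid',(392,199),(404,280)),('f1',(364,243),(321,278)),('f2',(384,258),(315,308))]:
  print(n,tri(('top0',*t),('sc0',*sx)))
```

```text
back (array([ 0.679, -0.188,  0.031]), [np.float64(0.6), np.float64(0.6)])
mid (array([ 0.524, -0.267,  0.026]), [np.float64(0.6), np.float64(0.6)])
f1 (array([ 0.375, -0.132,  0.029]), [np.float64(0.3), np.float64(0.3)])
f2 (array([ 0.311, -0.185,  0.03 ]), [np.float64(0.2), np.float64(0.2)])
```

View pics/c1.png

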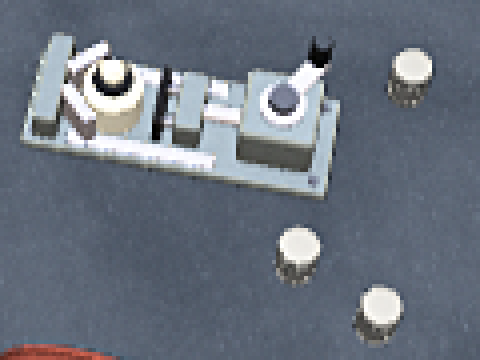

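View pics/c2.png

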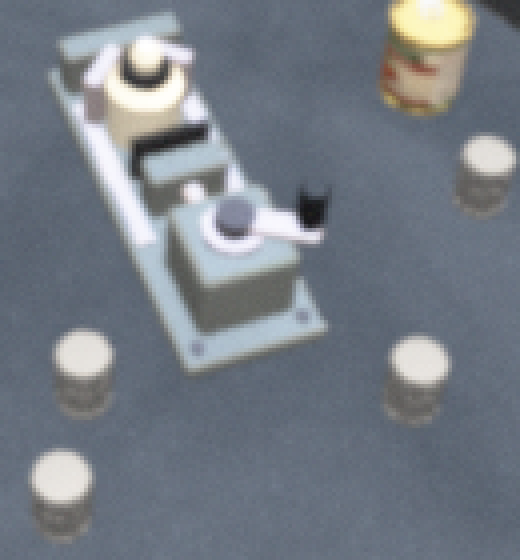

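The crops show the crank hub at top (360.8,204.5) and scene (359.2,238.8). The grip is at top (370,191) and scene (378,233), and the bottle tip is at top (318.3,197) and scene (336.3,196.8). The rightmost cap is the "mid" candidate.

Run:
```python
from h import *
np.set_printoptions(precision=4,suppress=True)
T=lambda u,v:(290+u/4,180+v/4); S=lambda u,v:(300+u/4,185+v/4)
for n,t,s in [('hub',(283,97),(237,213)),('grip',(320,47),(313,200)),('tip',(114,66),(145,46)),('cFR',(325,197),(188,372)),('cBR',(340,101),(326,326)),('captop',(412,64),(420,358))]:
  p=tri(('top0',*T(*t)),('sc0',*S(*s)));print(n,*p)
hub=tri(('top0',*T(283,97)),('sc0',*S(237,213)))[0];tip=tri(('top0',*T(114,66)),('sc0',*S(145,46)))[0]
g=tri(('top0',*T(320,47)),('sc0',*S(313,200)))[0]
d=(tip-hub)[:2];yaw=np.arctan2(d[1],d[0])-np.pi/2;print('yaw',yaw,np.linalg.norm(d))
e=(g-hub)[:2];print('crank',-(np.arctan2(e[1],e[0])-yaw),np.linalg.norm(e))
```

```text
hub [ 0.4891 -0.1398  0.0954] [np.float64(1.7), np.float64(1.7)]
grip [ 0.5162 -0.1752  0.1203] [np.float64(0.5), np.float64(0.5)]
tip [ 0.5375 -0.0044  0.1033] [np.float64(0.9), np.float64(0.9)]
cFR [ 0.4257 -0.1691  0.0199] [np.float64(1.5), np.float64(1.5)]
cBR [ 0.5123 -0.2024  0.0236] [np.float64(1.4), np.float64(1.4)]
captop [ 0.523  -0.2663  0.0506] [np.float64(0.6), np.float64(0.6)]
yaw -0.3435078610021267 0.1437129246425848
crank 0.5754314517700129 0.04460804429735378
```

Emit:
{"op": "send_rows", "data": {
  "rows": [
    [50, -30, -40, 0, 0, 0, 0],
    [50, -63, -70, 0, 0, 0, 0],
    [50, -97, -107, 0, 0, 0, 0],
    [50, -131, -144, 0, 0, 0, 0],
    [50, -165, -181, 0, 0, 0, 0],
    [50, -199, -218, 0, 0, 0, 0],
    [50, -233, -255, 0, 0, 0, 0],
    [50, -266, -292, 0, 0, 0, 0]
  ]
}}

```text
t: 0.9
tcp_pos: [0.3674, 0.2143, 0.231]
orientation: [0.572, 3.089, -0.0]
contact_force: [0.8, 0.4, 0.3]
finger_gap: 0.586
grip_force: 0.0
```

Emit:
{"op": "send_rows", "data": {
  "rows": [
    [50, -34, -37, 0, 0, 0, 0],
    [50, -68, -74, 0, 0, 0, 0],
    [50, -102, -111, 0, 0, 0, 0],
    [50, -136, -148, 0, 0, 0, 0],
    [50, -170, -186, 0, 0, 0, 0],
    [50, -204, -223, 0, 0, 0, 0],
    [50, -238, -260, 0, 0, 0, 0],
    [50, -262, -290, 0, 0, 0, 0]
  ]
}}

```text
t: 1.7
tcp_pos: [0.5084, -0.151, 0.2309]
orientation: [-0.575, -3.088, 0.0]
contact_force: [1.2, 0.9, 0.3]
finger_gap: 0.587
grip_force: 0.0
```

Emit:
{"op": "send_rows", "data": {
  "rows": [
    [50, -17, -19, 20, 0, 0, 0],
    [50, -17, -19, 30, 0, 0, 0],
    [50, -17, -19, 30, 0, 0, 0]
  ]
}}

```text
t: 2.0
tcp_pos: [0.515, -0.1715, 0.1983]
orientation: [-0.574, -3.082, -0.003]
contact_force: [-0.0, -0.1, -0.0]
finger_gap: 0.586
grip_force: 0.0
```

Run:
```python
from h import *
np.set_printoptions(precision=4,suppress=True)
s=env.observe();print(s['t'],s['tcp_pos'],s['orientation'],s['qpos'],s['contact_force'],s['wrist_torque'])
snap('wrist','w1')
for n,p in dict(grip=(.5162,-.1752,.131),hub=(.4891,-.1398,.095),tip=(.5375,-.0044,.103),cap=(.523,-.2663,.048),tcp=s['tcp_pos']).items(): print(n,proj('w1',p))
```

```text
2.0 [ 0.515  -0.1715  0.1983] [-0.5739 -3.0825 -0.0035] [-0.4511  0.0778  1.8347  0.0005  1.2357 -1.654 ] [-0.0163 -0.1082 -0.0094] [-0.0007  0.0038  0.0825]
grip [310.2816 214.728 ]
hub [338.949  154.9233]
tip [516.3476 153.5517]
cap [232.8589 218.5649]
tcp [314.5537 258.9943]
```

View pics/w1.png

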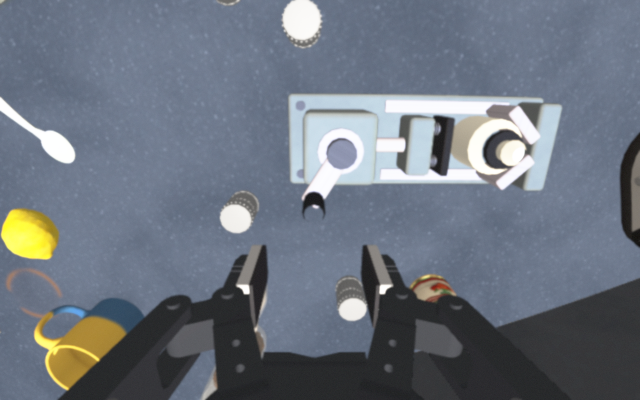

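The wrist view shows the bed parallel to the image rows, so the tool is aligned with the clamp. The grip top is at (314,211), the hub at (341,153), the bottle tip at (511,153) and the cap top at (237,219).

Run:
```python
from h import *
np.set_printoptions(precision=4,suppress=True)
T=lambda u,v:(290+u/4,180+v/4); S=lambda u,v:(300+u/4,185+v/4)
for n,t,s,w in [('hub',(283,97),(237,213),(341,153)),('grip',(320,44),(313,195),(314,210)),('tip',(114,66),(145,46),(511,153)),('captop',(412,64),(420,358),(237,219))]:
  print(n,*tri(('top0',*T(*t)),('sc0',*S(*s)),('w1',*w)),'wz',[atz('w1',*w,z)[:2] for z in dict(hub=(.1,.105),grip=(.125,.131),tip=(.103,),captop=(.048,))[n]])
for q in [(289,95),(290,183),(540,96)]: print(atz('w1',*q,.02))
s=env.observe();print(totool(np.array([.5162,-.1752,.100])-s['tcp_pos']), s['tcp_pos'])
```

```text
hub [ 0.4887 -0.139   0.0956] [np.float64(1.4), np.float64(2.2), np.float64(1.5)] wz [array([ 0.4871, -0.1378]), array([ 0.4861, -0.1379])]
grip [ 0.5169 -0.1738  0.1234] [np.float64(1.2), np.float64(0.6), np.float64(1.5)] wz [array([ 0.5159, -0.1721]), array([ 0.5137, -0.1712])]
tip [ 0.5378 -0.0051  0.1013] [np.float64(0.7), np.float64(2.2), np.float64(2.5)] wz [array([ 0.5355, -0.0086])]
captop [ 0.5255 -0.2652  0.0461] [np.float64(2.3), np.float64(0.9), np.float64(1.9)] wz [array([ 0.525 , -0.2624])]
[ 0.4294 -0.1657  0.02  ]
[ 0.5156 -0.2002  0.02  ]
[0.5212 0.0782 0.02  ]
[-2.4 -3.7 99.6] [ 0.5156 -0.1712  0.1996]
```

Emit:
{"op": "send_rows", "data": {
  "rows": [
    [50, -1, -2, 40, 0, 0, 0],
    [50, -1, -2, 75, 0, 0, 0],
    [50, -1, -2, 97, 0, 0, 0],
    [50, -1, -2, 98, 0, 0, 0],
    [0, -1, -2, 98, 0, 0, 0],
    [0, -1, -2, 98, 0, 0, 0],
    [0, -1, -2, 98, 0, 0, 0]
  ],
  "grip_force": 50
}}

```text
t: 2.75
tcp_pos: [0.5191, -0.1746, 0.1059]
orientation: [0.572, 3.085, -0.0]
contact_force: [-0.8, 2.3, 2.1]
finger_gap: 0.187
grip_force: 48.7
```

Run:
```python
from h import *
np.set_printoptions(precision=4,suppress=True)
s=env.observe();p=s['tcp_pos'];print(p,s['contact_force'],s['finger_gap'])
Rm=R.from_rotvec(s['orientation'])
yaw=-0.36;hub=np.array([.4885,-.139]);e=p[:2]-hub
q0=-(np.arctan2(e[1],e[0])-yaw);print(q0,np.linalg.norm(e))
q0=0.55
for c in range(4):
  st=q0+c*1.44
  for i in range(1,9):
    q=st+.18*i; d=lambda a:.045*np.r_[np.cos(yaw-a),np.sin(yaw-a)]
    print(round(q,2),np.round(1000*Rm.inv().apply(np.r_[d(q)-d(st),0]),0)[:2])
```

```text
[ 0.5191 -0.1746  0.1059] [-0.8256  2.3166  2.111 ] 0.18696632179771652
0.5012214564066931 0.046908485320743355
0.73 [ 5. -7.]
0.91 [ 11. -12.]
1.09 [ 17. -16.]
1.27 [ 25. -20.]
1.45 [ 33. -21.]
1.63 [ 41. -22.]
1.81 [ 49. -21.]
1.99 [ 57. -18.]
2.17 [7. 4.]
2.35 [13.  9.]
2.53 [19. 15.]
2.71 [23. 22.]
2.89 [25. 30.]
3.07 [27. 38.]
3.25 [27. 46.]
3.43 [25. 54.]
3.61 [-3.  8.]
3.79 [-7. 14.]
3.97 [-13.  20.]
4.15 [-19.  25.]
4.33 [-26.  29.]
4.51 [-34.  32.]
4.69 [-42.  32.]
4.87 [-50.  32.]
5.05 [-8. -2.]
5.23 [-15.  -5.]
5.41 [-22. -10.]
5.59 [-28. -16.]
5.77 [-32. -22.]
5.95 [-36. -29.]
6.13 [-38. -37.]
6.31 [-38. -45.]
```

Emit:
{"op": "send_rows", "data": {
  "rows": [
    [0, 5, -7, -2, 0, 0, 0],
    [0, 11, -12, -2, 0, 0, 0],
    [0, 17, -16, -2, 0, 0, 0],
    [0, 25, -20, -2, 0, 0, 0],
    [0, 33, -21, -2, 0, 0, 0],
    [0, 41, -22, -2, 0, 0, 0],
    [0, 49, -21, -2, 0, 0, 0],
    [0, 57, -18, -2, 0, 0, 0]
  ]
}}

```text
t: 3.55
tcp_pos: [0.4597, -0.1699, 0.106]
orientation: [0.575, 3.081, 0.005]
contact_force: [11.0, 5.8, -4.7]
finger_gap: 0.191
grip_force: 49.3
```

Emit:
{"op": "send_rows", "data": {
  "rows": [
    [0, 6, 6, 0, 0, 0, 0],
    [0, 12, 11, 0, 0, 0, 0],
    [0, 18, 17, 0, 0, 0, 0],
    [0, 22, 24, 0, 0, 0, 0],
    [0, 24, 32, 0, 0, 0, 0],
    [0, 26, 40, 0, 0, 0, 0],
    [0, 26, 48, 0, 0, 0, 0],
    [0, 24, 56, 0, 0, 0, 0]
  ]
}}

```text
t: 4.35
tcp_pos: [0.4554, -0.1122, 0.106]
orientation: [0.571, 3.087, -0.008]
contact_force: [2.5, -5.0, -2.7]
finger_gap: 0.19
grip_force: 49.8
```

Emit:
{"op": "send_rows", "data": {
  "rows": [
    [0, -3, 8, 0, 0, 0, 0],
    [0, -7, 13, 0, 0, 0, 0],
    [0, -13, 19, 0, 0, 0, 0],
    [0, -19, 24, 0, 0, 0, 0],
    [0, -26, 28, 0, 0, 0, 0],
    [0, -34, 31, 0, 0, 0, 0],
    [0, -42, 31, 0, 0, 0, 0],
    [0, -50, 31, 0, 0, 0, 0]
  ]
}}

```text
t: 5.15
tcp_pos: [0.5123, -0.098, 0.1058]
orientation: [-0.573, -3.085, -0.003]
contact_force: [-4.0, 1.4, 6.9]
finger_gap: 0.188
grip_force: 50.6
```

Emit:
{"op": "send_rows", "data": {
  "rows": [
    [0, -8, -2, 0, 0, 0, 0],
    [0, -15, -5, 0, 0, 0, 0],
    [0, -22, -10, 0, 0, 0, 0],
    [0, -27, -16, 0, 0, 0, 0],
    [0, -31, -22, 0, 0, 0, 0],
    [0, -35, -29, 0, 0, 0, 0],
    [0, -37, -37, 0, 0, 0, 0],
    [0, -37, -45, 0, 0, 0, 0]
  ]
}}

```text
t: 5.95
tcp_pos: [0.5344, -0.1538, 0.1061]
orientation: [0.573, 3.082, 0.004]
contact_force: [6.4, 2.5, -1.7]
finger_gap: 0.185
grip_force: 49.8
```

Emit:
{"op": "send_rows", "data": {
  "rows": [
    [0, 0, -3, 0, 0, 0, 0],
    [0, 0, -6, 0, 0, 0, 0],
    [0, 0, -6, 0, 0, 0, 0]
  ]
}}

```text
t: 6.25
tcp_pos: [0.5337, -0.1554, 0.1061]
orientation: [0.577, 3.08, 0.017]
contact_force: [10.0, 12.2, -1.4]
finger_gap: 0.187
grip_force: 50.1
```

Emit:
{"op": "send_rows", "data": {
  "rows": [
    [0, 0, 4, 0, 0, 0, 0],
    [50, 0, 4, 0, 0, 0, 0],
    [50, 0, 4, 0, 0, 0, 0],
    [50, 0, 4, 0, 0, 0, 0],
    [70, 0, 4, -40, 0, 0, 0],
    [70, 0, 4, -80, 0, 0, 0],
    [70, -15, -50, -80, 0, 0, 0],
    [70, -31, -100, -60, 0, 0, 0]
  ]
}}

```text
t: 7.05
tcp_pos: [0.526, -0.2554, 0.1742]
orientation: [0.567, 3.081, -0.006]
contact_force: [0.9, -1.4, -0.4]
finger_gap: 0.819
grip_force: 0.0
```

Emit:
{"op": "send_rows", "data": {
  "rows": [
    [70, 40, 0, 0, 0, 0, 0],
    [70, 40, 0, 0, 0, 0, 0],
    [70, 40, 0, 0, 0, 0, 0]
  ]
}}

```text
t: 7.35
tcp_pos: [0.4841, -0.2385, 0.1677]
orientation: [-0.575, -3.086, -0.002]
contact_force: [1.2, -0.6, -0.4]
finger_gap: 0.818
grip_force: 0.0
```

Run:
```python
from h import *
np.set_printoptions(precision=4,suppress=True)
s=env.observe();print(s['t'],s['tcp_pos'],s['contact_force'],s['qpos'])
snap('wrist','w2')
for n,p in dict(grip=(.5336,-.1545,.131),hub=(.4915,-.1387,.1),tip=(.5375,-.005,.103),cap=(.5255,-.2652,.048)).items(): print(n,proj('w2',p))
```

```text
7.35 [ 0.4841 -0.2385  0.1677] [ 1.2001 -0.6035 -0.4458] [-0.5879  0.1026  1.8693  0.0001  1.1726 -1.7904]
grip [456.7939 250.2228]
hub [446.9766 173.7517]
tip [631.2092 169.2543]
cap [303.7514 237.1951]
```

View pics/w2.png

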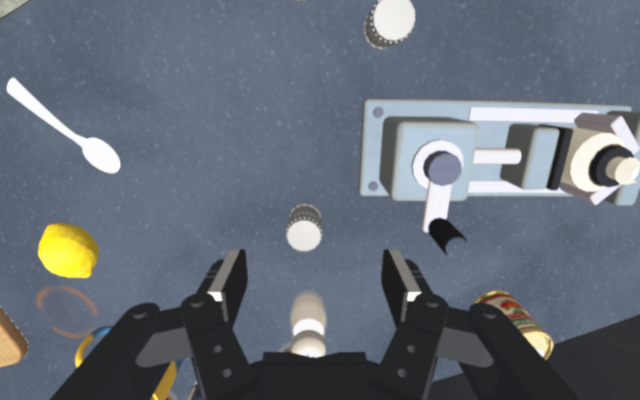

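The crank arm now points along the clamp's +x at (437,200), and the pad is against the bottle. The cap top is at (304,235) and the shaker is behind it at about (308,330).

Run:
```python
from h import *
np.set_printoptions(precision=4,suppress=True)
print(tri(('w1',237,219),('w2',304,235)),atz('w2',304,235,.048),'shaker',tri(('top0',396,165),('sc0',447,255)))
p=env.observe()['tcp_pos'];c=np.array([.525,-.2642,.020]);print(p,totool(c-p))
```

```text
(array([ 0.5278, -0.2662,  0.0387]), [np.float64(0.1), np.float64(0.1)]) [ 0.5234 -0.2641  0.048 ] shaker (array([ 0.6325, -0.3023,  0.0697]), [np.float64(0.9), np.float64(0.9)])
[ 0.4857 -0.2391  0.1693] [-45.6  -9.3 149.4]
```

Emit:
{"op": "send_rows", "data": {
  "rows": [
    [70, -45, -9, 0, 0, 0, 0],
    [70, -45, -9, 45, 0, 0, 0],
    [70, -45, -9, 90, 0, 0, 0],
    [70, -45, -9, 130, 0, 0, 0],
    [70, -45, -9, 151, 0, 0, 0],
    [70, -45, -9, 151, 0, 0, 0],
    [70, -45, -9, 151, 0, 0, 0]
  ]
}}

```text
t: 8.1
tcp_pos: [0.5262, -0.2639, 0.0196]
orientation: [0.571, 3.087, -0.002]
contact_force: [0.2, 0.5, 0.2]
finger_gap: 0.824
grip_force: 0.0
```

Emit:
{"op": "send_rows", "data": {
  "rows": [
    [0, 0, 0, 0, 0, 0, 0],
    [0, 0, 0, 0, 0, 0, 0],
    [0, 0, 0, 0, 0, 0, 0],
    [0, 0, 0, 0, 0, 0, 0],
    [0, 0, 0, 0, 0, 0, 0]
  ],
  "grip_force": 70
}}

```text
t: 8.6
tcp_pos: [0.5264, -0.2644, 0.0207]
orientation: [0.572, 3.085, -0.002]
contact_force: [0.4, 0.9, 6.1]
finger_gap: 0.378
grip_force: 68.9
```

Emit:
{"op": "send_rows", "data": {
  "rows": [
    [0, 0, 0, -45, 0, 0, 0],
    [0, 0, 0, -90, 0, 0, 0],
    [0, 0, 0, -140, 0, 0, 0],
    [0, 10, 25, -175, 0, 0, 0],
    [0, 25, 60, -190, 0, 0, 0],
    [0, 45, 95, -190, 0, 0, 0],
    [0, 65, 130, -190, 0, 0, 0],
    [0, 80, 165, -190, 0, 0, 0]
  ]
}}

```text
t: 9.4
tcp_pos: [0.5082, -0.079, 0.2087]
orientation: [0.574, 3.088, 0.0]
contact_force: [-0.1, 0.4, -1.0]
finger_gap: 0.375
grip_force: 69.8
```

Emit:
{"op": "send_rows", "data": {
  "rows": [
    [0, 15, 35, 0, 0, 0, 0],
    [0, 30, 65, 0, 0, 0, 0],
    [0, 44, 89, 0, 0, 0, 0],
    [0, 44, 89, 0, 0, 0, 0],
    [0, 44, 89, 0, 0, 0, 0]
  ]
}}

```text
t: 9.9
tcp_pos: [0.4997, 0.0186, 0.2084]
orientation: [0.57, 3.089, -0.001]
contact_force: [1.1, -0.2, -1.6]
finger_gap: 0.376
grip_force: 69.8
```

Run:
```python
from h import *
np.set_printoptions(precision=4,suppress=True)
s=env.observe();print(s['t'],s['tcp_pos'],s['contact_force'],s['finger_gap'])
snap('wrist','w3');snap('top','top3')
im=cv2.imread('pics/w3.png');cv2.imwrite('pics/w3c.png',cv2.resize(im[100:400,160:560],None,fx=2,fy=2,interpolation=3))
p=s['tcp_pos'];print('captop',proj('w3',p+[0,0,.029]),'tip',proj('w3',(.5443,.0017,.103)))
```

```text
9.9 [0.4997 0.0186 0.2084] [ 1.0519 -0.1722 -1.6394] 0.37556696107471926
captop [314.6162 293.3703] tip [314.4773 243.3684]
```

View pics/w3c.png

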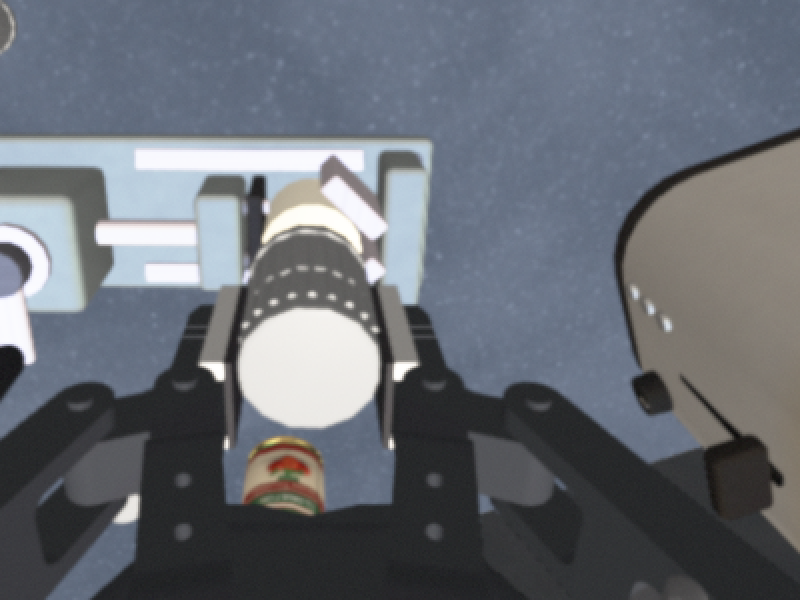

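The cap is held, with its top centred at (314.5,283.5). It hides the bottle tip, so I'll back off 45 mm along tool x to see the tip.

Emit:
{"op": "send_rows", "data": {
  "rows": [
    [0, 25, 0, 0, 0, 0, 0],
    [0, 45, 0, 0, 0, 0, 0],
    [0, 45, 0, 0, 0, 0, 0],
    [0, 45, 0, 0, 0, 0, 0]
  ]
}}

```text
t: 10.4
tcp_pos: [0.4584, 0.0335, 0.2084]
orientation: [0.574, 3.087, -0.0]
contact_force: [0.3, -0.4, -0.4]
finger_gap: 0.375
grip_force: 69.8
```

Run:
```python
from h import *
np.set_printoptions(precision=4,suppress=True)
s=env.observe();print(s['t'],s['tcp_pos'],s['contact_force'],s['finger_gap'])
snap('wrist','w4')
im=cv2.imread('pics/w4.png');cv2.imwrite('pics/w4c.png',cv2.resize(im[120:320,220:420],None,fx=3,fy=3,interpolation=3))
p=s['tcp_pos'];print('tip',proj('w4',(.5443,.0017,.103)))
Rm=R.from_rotvec(s['orientation'])
for dz in(.0255,.0275,.0295): print('cap in tool',1000*Rm.inv().apply(atz('w4',314.5,283.5,p[2]+dz)-p))
```

```text
10.4 [0.4584 0.0335 0.2084] [ 0.3035 -0.3644 -0.4152] 0.374843156419996
tip [315.4831 283.485 ]
cap in tool [  2.7352  -0.0932 -25.5043]
cap in tool [  4.1737  -0.0987 -27.5065]
cap in tool [  5.6122  -0.1041 -29.5087]
```

View pics/w4c.png

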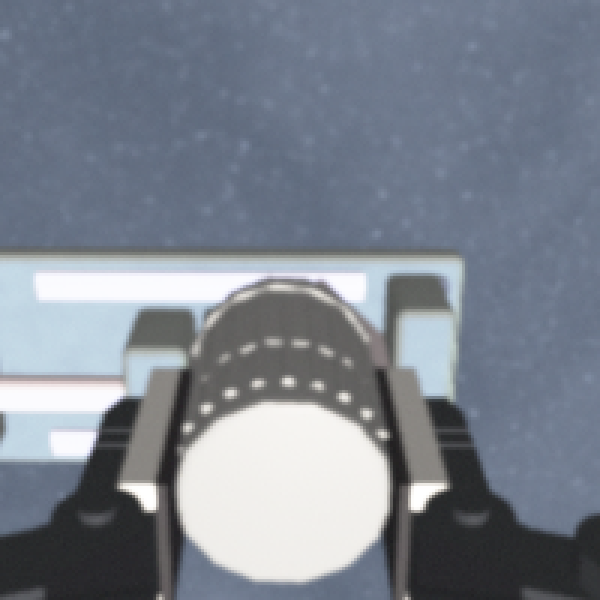

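I backed the wrong way: image up is toward the robot. I'll go past the bottle instead.

Emit:
{"op": "send_rows", "data": {
  "rows": [
    [0, -30, 0, 0, 0, 0, 0],
    [0, -65, 0, 0, 0, 0, 0],
    [0, -100, 0, 0, 0, 0, 0],
    [0, -120, 0, 0, 0, 0, 0],
    [0, -120, 0, 0, 0, 0, 0],
    [0, -120, 0, 0, 0, 0, 0]
  ]
}}

```text
t: 11.05
tcp_pos: [0.5701, -0.0092, 0.2076]
orientation: [-0.574, -3.087, -0.0]
contact_force: [0.0, -0.6, -0.2]
finger_gap: 0.373
grip_force: 69.8
```

Run:
```python
from h import *
np.set_printoptions(precision=4,suppress=True)
s=env.observe();print(s['t'],s['tcp_pos'],s['contact_force'],s['finger_gap'])
snap('wrist','w5')
im=cv2.imread('pics/w5.png');cv2.imwrite('pics/w5c.png',cv2.resize(im[110:310,220:420],None,fx=3,fy=3,interpolation=3))
p=s['tcp_pos'];print('tip',proj('w5',(.5443,.0017,.103)))
```

```text
11.05 [ 0.5701 -0.0092  0.2076] [ 0.04   -0.6034 -0.2275] 0.3734373122789468
tip [315.4657 162.9746]
```

View pics/w5c.png

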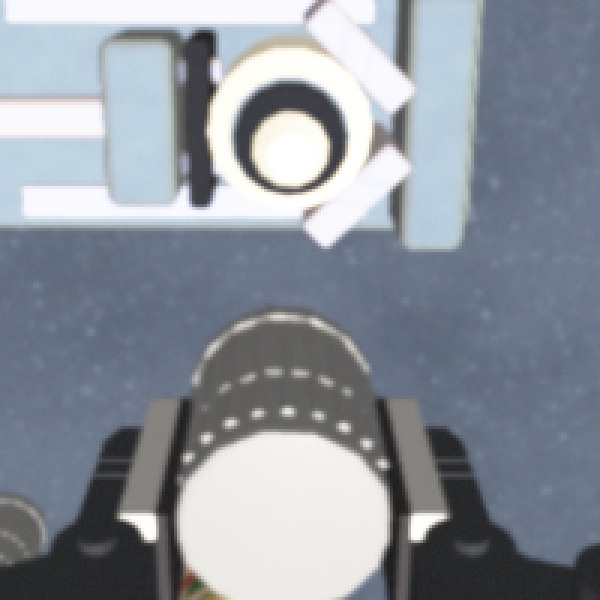

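The bottle sits between the V jaw and the pad. The seal ring is centred at (316.8,155.3) and the tip at (317,162.7). The cap mouth's near edge is at row 214.

Run:
```python
from h import *
np.set_printoptions(precision=4,suppress=True)
a=atz('w5',316.8,155.3,.083);b=atz('w5',317,162.7,.103);print(a,b)
s=env.observe();p=s['tcp_pos'];Rm=R.from_rotvec(s['orientation'])
for r in (.017,.018):
 for mz in(-.018,-.020,-.022):
  e=Rm.inv().apply(atz('w5',314.5,214,p[2]+mz)-p)*1000;print(mz,'mouth centre tool x',e[0]-r*1000)
print('bottle in tool',1000*Rm.inv().apply((a+b)/2-p))
```

```text
[0.5426 0.0037 0.083 ] [0.5445 0.003  0.103 ]
-0.018 mouth centre tool x 0.7287219640406306
-0.02 mouth centre tool x -0.11598769505462059
-0.022 mouth centre tool x -0.9606973541499713
-0.018 mouth centre tool x -0.2712780359593694
-0.02 mouth centre tool x -1.1159876950546206
-0.022 mouth centre tool x -1.9606973541499713
bottle in tool [ 28.3302   2.0794 114.6481]
```

Emit:
{"op": "send_rows", "data": {
  "rows": [
    [0, 28, 2, 0, 0, 0, 0],
    [0, 28, 2, 0, 0, 0, 0],
    [0, 28, 2, 30, 0, 0, 0],
    [0, 28, 2, 60, 0, 0, 0],
    [0, 28, 2, 75, 0, 0, 0],
    [0, 28, 2, 75, 0, 0, 0],
    [0, 28, 2, 75, 0, 0, 0]
  ],
  "grip_force": 90
}}

```text
t: 11.8
tcp_pos: [0.5448, 0.0033, 0.1337]
orientation: [0.573, 3.088, 0.0]
contact_force: [0.9, 0.2, -0.8]
finger_gap: 0.371
grip_force: 89.2
```

Emit:
{"op": "send_rows", "data": {
  "rows": [
    [0, 0, 0, 5, 0, 0, 0],
    [0, 0, 0, 10, 0, 0, 0],
    [0, 0, 0, 14, 0, 0, 0],
    [0, 0, 0, 14, 0, 0, 0]
  ]
}}

```text
t: 12.2
tcp_pos: [0.544, 0.0033, 0.1186]
orientation: [-0.573, -3.088, 0.0]
contact_force: [-0.5, -0.1, -1.2]
finger_gap: 0.371
grip_force: 89.2
```

Emit:
{"op": "send_rows", "data": {
  "rows": [
    [0, 0, 0, 2, 0, 0, 0],
    [0, 0, 0, 4, 0, 0, 0],
    [0, 0, 0, 6, 0, 0, 0],
    [0, 0, 0, 6, 0, 0, 0]
  ]
}}

```text
t: 12.6
tcp_pos: [0.5445, 0.0033, 0.1129]
orientation: [0.573, 3.089, -0.0]
contact_force: [0.5, 0.2, -1.4]
finger_gap: 0.372
grip_force: 89.2
```

Emit:
{"op": "send_rows", "data": {
  "rows": [
    [0, 0, 0, 1, 0, 0, 0],
    [0, 0, 0, 2, 0, 0, 0],
    [0, 0, 0, 3, 0, 0, 0],
    [0, 0, 0, 3, 0, 0, 0]
  ]
}}

```text
t: 13.0
tcp_pos: [0.5452, 0.003, 0.1105]
orientation: [0.573, 3.087, -0.0]
contact_force: [2.6, 0.2, -0.5]
finger_gap: 0.371
grip_force: 89.3
```

Emit:
{"op": "send_rows", "data": {
  "rows": [
    [0, 0, 0, 1, 0, 0, 0],
    [0, 0, 0, 2, 0, 0, 0],
    [0, 0, 0, 2, 0, 0, 0]
  ]
}}

```text
t: 13.3
tcp_pos: [0.5455, 0.0028, 0.1089]
orientation: [0.572, 3.087, -0.001]
contact_force: [3.2, -1.8, 2.0]
finger_gap: 0.373
grip_force: 89.7
```

Emit:
{"op": "send_rows", "data": {
  "rows": [
    [0, 0, 0, 1, 0, 0, 0],
    [0, 0, 0, 2, 0, 0, 0],
    [0, 0, 0, 2, 0, 0, 0]
  ]
}}

```text
t: 13.6
tcp_pos: [0.545, 0.0031, 0.1065]
orientation: [0.573, 3.087, 0.0]
contact_force: [3.3, -2.2, -0.5]
finger_gap: 0.374
grip_force: 90.0
```

Emit:
{"op": "send_rows", "data": {
  "rows": [
    [0, -0.5, 0, 1, 0, 0, 0],
    [0, -1, -0.5, 2, 0, 0, 0],
    [0, -1, -0.5, 2, 0, 0, 0]
  ]
}}

```text
t: 13.9
tcp_pos: [0.5448, 0.0028, 0.1035]
orientation: [-0.573, -3.088, -0.001]
contact_force: [3.0, -0.6, -0.7]
finger_gap: 0.369
grip_force: 89.9
```

Emit:
{"op": "send_rows", "data": {
  "rows": [
    [0, 0, 0, 1, 0, 0, 0],
    [0, 0, 0, 2, 0, 0, 0],
    [0, 0, 0, 2, 0, 0, 0]
  ]
}}

```text
t: 14.2
tcp_pos: [0.545, 0.0027, 0.1022]
orientation: [-0.573, -3.088, -0.0]
contact_force: [0.8, -0.3, 2.7]
finger_gap: 0.37
grip_force: 90.0
```

Emit:
{"op": "send_rows", "data": {
  "rows": [
    [0, 0, 0, 1, 0, 0, 0],
    [0, 0, 0, 2, 0, 0, 0],
    [0, 0, 0, 2, 0, 0, 0]
  ]
}}

```text
t: 14.5
tcp_pos: [0.5452, 0.0026, 0.1008]
orientation: [-0.573, -3.089, -0.0]
contact_force: [0.3, 0.3, 6.2]
finger_gap: 0.369
grip_force: 90.3
```

Emit:
{"op": "send_rows", "data": {
  "rows": [
    [0, 0, 0, 1, 0, 0, 0],
    [0, 0, 0, 1, 0, 0, 0],
    [0, 0, 0, 1, 0, 0, 0]
  ]
}}

```text
t: 14.8
tcp_pos: [0.5453, 0.0026, 0.1002]
orientation: [-0.573, -3.089, -0.0]
contact_force: [-2.3, -0.3, 7.7]
finger_gap: 0.373
grip_force: 90.5
```

Emit:
{"op": "send_rows", "data": {
  "rows": [
    [0, 0, 0, 1, 0, 0, 0],
    [0, 0, 0, 1, 0, 0, 0],
    [0, 0, 0, 1, 0, 0, 0]
  ]
}}

```text
t: 15.1
tcp_pos: [0.5453, 0.0026, 0.0995]
orientation: [-0.573, -3.089, -0.0]
contact_force: [-1.5, 0.9, 9.3]
finger_gap: 0.371
grip_force: 90.6
```

Run:
```python
from h import *
np.set_printoptions(precision=4,suppress=True)
s=env.observe();print(s['t'],s['tcp_pos'],s['contact_force'],s['finger_gap'])
snap('wrist','w6');s=env.observe();print(s['tcp_pos'],s['contact_force'])
im=cv2.imread('pics/w6.png');cv2.imwrite('pics/w6c.png',cv2.resize(im[110:310,220:420],None,fx=3,fy=3,interpolation=3))
```

```text
15.1 [0.5453 0.0026 0.0995] [-1.5039  0.9008  9.3486] 0.3713069864787358
[0.5453 0.0026 0.0995] [-2.1337  1.1341  9.2639]
```

View pics/w6c.png

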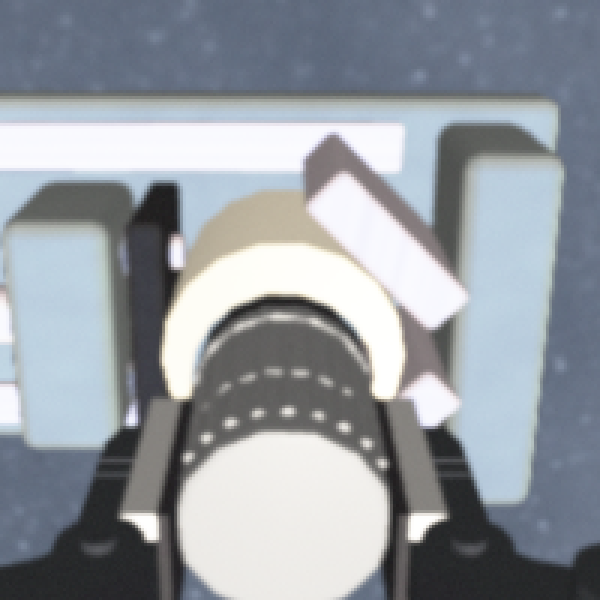

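The cap sits unchanged in the hand with its mouth on the seal ring, and the force slope is about 2.4 N/mm, as the ring should give. To prove the click I'll press briefly past the highest catch force, then ease back to 10 N.

Emit:
{"op": "send_rows", "data": {
  "rows": [
    [0, 0, 0, 1, 0, 0, 0],
    [0, 0, 0, 2, 0, 0, 0],
    [0, 0, 0, 2, 0, 0, 0],
    [0, 0, 0, 2, 0, 0, 0]
  ]
}}

```text
t: 15.55
tcp_pos: [0.5454, 0.0026, 0.0982]
orientation: [-0.573, -3.088, -0.0]
contact_force: [-2.3, 0.6, 12.2]
finger_gap: 0.369
grip_force: 90.9
```

Emit:
{"op": "send_rows", "data": {
  "rows": [
    [0, 0, 0, -1, 0, 0, 0],
    [0, 0, 0, -2, 0, 0, 0],
    [0, 0, 0, -2, 0, 0, 0],
    [0, 0, 0, -2, 0, 0, 0]
  ]
}}

```text
t: 15.95
tcp_pos: [0.5453, 0.0026, 0.0996]
orientation: [-0.573, -3.089, -0.0]
contact_force: [-2.0, -0.4, 10.9]
finger_gap: 0.37
grip_force: 90.9
```

Emit:
{"op": "send_rows", "data": {
  "rows": [
    [0, 0, 0, 0, 0, 0, 0],
    [0, 0, 0, 0, 0, 0, 0],
    [0, 0, 0, 0, 0, 0, 0]
  ]
}}

```text
t: 16.25
tcp_pos: [0.5453, 0.0026, 0.0996]
orientation: [-0.573, -3.089, -0.0]
contact_force: [-2.2, 0.0, 9.4]
finger_gap: 0.371
grip_force: 90.9
```

```bash
python3 -c "
from h import *
s=env.observe();print(s['tcp_pos'],s['contact_force'],s['grip_force']);print(env.sign_off())"
```

```text
[0.54534019 0.00260467 0.09962897] [-2.23731402  0.02416154  9.3739507 ] 90.87220704728679
the job is handed in; nothing more can be done
None
```

I turned the crank to its stop, clamping the bottle, then pressed the cap on and handed in at about 16 s with it still held down at about 10 N; the click itself never showed in the force readings, so I infer it from the cap's height and from a push to about 13 N without any jump.

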